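Hold a shaft collar on the drive shaft's flat

TASK

Pinch the stirrer's upright drive shaft in the fingers and turn it until its red flat, felt square between the fingers, faces the notch of the yellow screwdriver guide. Then pick up the loose dark collar, slide it down over the shaft with its brass set screw on the flat and pointing at the guide, and stop with the screw level with the notch's centre, above the flange. Finish still gripping the collar there, level and still, because it would drop if let go and a colleague will tighten the screw; leave the other things on the bench where they are.

Things in the scene. Friction and masses are not known exactly. Their poses are not given: they have to be found in the camera images.
- mixer: Bench stirrer drive, fixed to the bench (place and yaw vary): blue gearbox on a dark foot 160 x 116 mm, top cover 60 mm above the bench, black motor on its +x side out to x = +86 mm. Origin on the bench under the shaft's axis; z up; its -x axis points from the shaft to the yellow screwdriver guide.
- driver_guide (a point): Centre of the notch in the yellow screwdriver guide: 78 mm from the shaft axis towards the mixer's -x, 93 mm above the bench. The guide is a bracket 26 mm wide and 6 mm thick, top at 102 mm; the notch is 12 mm wide, open at the top, its floor at 85 mm. Axes as the mixer's.
- drive_shaft (a joint): Angle of the upright drive shaft, rad: 0 when its flat faces the guide (the mixer's -x), positive anticlockwise seen from above. It starts between 0.5 and 1.5. Turns against a light steady friction of 0.06 N m, with no spring, and stays where it is left; stops at -3 and 3.
- shaft_end: Bare steel top of the drive shaft, turns with the joint. D-shaped: 20 mm diameter, one flat 5 mm from the axis along its whole length (15 mm flat to back). Red dye on the flat, red stroke on top. Origin on the axis at its foot, 66 mm above the bench, on a dark flange 38 mm across; 52 mm high (top at 118 mm, last 4 mm bevelled by 2.5 mm). z up; the flat looks along its -x.
- collar: Loose dark steel shaft collar, outside diameter 44 mm, bore 23 mm, 26 mm high, 0.15 to 0.31 kg, lying flat on the bench. Origin at the centre of its underside; z up; set screw on its -x side, with a red stroke on the top above it. In the final place its underside is 80 mm above the bench, 14 mm clear of the flange, and its x axis is parallel to the mixer's.
- collar_screw (a point): Centre of the outer end of the brass set screw, 28 mm from the collar's axis along its -x, 13 mm above the underside; the head is 10 mm across. Inside, the screw's tip (10 mm wide and high) stands 6.5 mm from the axis, so the collar passes down the shaft only with the screw over the flat, within about 0.2 rad. Axes as the collar's.
- tape_green: Bystander, to be left alone: green roll of tape, 68 mm across and 16 high, lying flat.
- marker_1: Bystander, to be left alone: white pen with a black cap, 128 x 18 x 18 mm, lying down.
- stick_2: Bystander, to be left alone: wooden stirring stick, 270 x 27 x 4 mm, lying flat.
- tin_small_1: Bystander, to be left alone: small white and blue paint tin, 62 mm across, 62 high.
- tin_small_2: Bystander, to be left alone: small white paint tin, 62 mm across, 68 high.

How it is judged (in metres and radians):
On the way, in this order (a step that is already met when the one before it is completed fails the run):
1. while the fingers pinch the shaft, its flat is turned to face the guide, within 0.12 rad (value of joint drive_shaft between -0.12 and 0.12 rad and contact force between the fingers and shaft_end above 2 N), for 0.2 s.
2. after that, the collar is gripped and lifted off the bench (contact force between the fingers and collar above 2 N and height (world z) of collar above 0.03 m), for 0.2 s.
At the end, for the whole second after the job is handed in: The fingers still grip the collar (over 2 N), round the shaft (axes within 4 mm), level within 0.12 rad and still; its screw lies on the flat (0.25 rad) and points at the guide, within 6 mm of the notch's centre in height and sideways; the flat faces the guide within 0.17 rad (value of joint drive_shaft between -0.17 and 0.17 rad and horizontal distance between collar and shaft_end below 0.004 m and z of collar_screw in the frame of driver_guide between -0.006 and 0.006 m and y of collar_screw in the frame of driver_guide between -0.006 and 0.006 m and x of collar_screw in the frame of driver_guide below 0.06 m and angle between the x axis of collar and the x axis of shaft_end, either way round below 0.25 rad and angle between collar's own z axis and vertical below 0.12 rad and contact force between the fingers and collar above 2 N and linear speed of collar below 0.02 m/s and angular speed of collar below 0.2 rad/s); the arm keeps its last pose, push and grip.
It fails at once if any listed bystander is moved by more than 30 mm (distance of any of tape_green, marker_1, stick_2, tin_small_1, tin_small_2 from where it was at the start of the episode above 0.03 m).
It also fails if it takes over 51 s, if anything falls off the work surface, if the arm or the gripper's body presses on something with over 40 N, if the wrist force passes 120 N, or if a joint passes its speed limit or range.

ROBOT

A 6-joint arm with a two-finger parallel gripper is mounted at the origin on a cart in front of the work surface, level with it; the furniture and walls round the work are solid. World frame = base frame: x ahead of the robot, y to its left, z up, the work surface at z = 0. Lengths are in mm, angles in rad, forces in N, time in s.
With the tool pointing down it reaches from about 350 to 775 mm from the base axis. Payload 7.3 kg.
Tool frame: the origin (TCP) lies between the finger pads; the fingertips stand 14 mm ahead of it and the grasp point (between the pads) lies 5 mm behind it; z points along the fingers, y is the line along which they close (so a half turn about z gives the same grasp; the last joint's range is limited). The gripper opens to 92 mm and grips with 3 to 60 N. Pads are 19 mm wide; open, the fingers measure 130 mm over their backs; the gripper's body (75 mm by 190 mm) begins 47 mm behind the grasp point.
Start: joints at [-1.383, 0.342, 1.524, -0, 1.275, -0.146], TCP at [172.031, -496.033, 240.741] pointing down, gripper open.
Joint ranges: [-2.53, 2.53], [-0.77, 2.02], [0.04, 2.7], [-1, 4.14], [0.28, 2.66], [-3.11, 3.11]. Speed limits (rad/s): [2.57, 2.57, 3.14, 3.14, 3.14, 3.14].

INTERFACE

Orientations are given as [roll, pitch, yaw] about the fixed x, y, z axes, in that order (R = Rz(yaw) Ry(pitch) Rx(roll)).
In Python, from plant import get_obs, cams, close_job gives the robot as it stands. The module is installed in compiled form; this text tells all that it offers.
- The arm moves only by the shell command python3 -m creep 'ROWS'. ROWS is JSON, a list of rows, each an object of numbers: "hand": the opening, from 0 (shut) to 1 (fully open); "tx", "ty", "tz": the shift along the tool's x, y, z in m; "spin": the turn about the tool's z in degrees. In form: [{"hand": .., "tx": .., "ty": .., "tz": .., "spin": ..}, ...]. A call has 1 to 5 rows; each row shifts and turns the commanded pose from where the row before left it, along the tool's axes as they then stand; what a row does not reach is not made up. A row lasts 1/8 s, in which the tool goes at most 62.5 mm and 10.7 degrees, less where a joint would pass 70% of its speed; a pose out of reach is approached as far as the arm can. A call is refused whole if a number of a shift passes 0.0625 or a number of a turn 10.7, either way. A call with a gripper value outside its range is refused whole. The fingers move at their own pace and stop on an object; the grip force is fixed at half the most. Time passes only in rows, so rows that do not move let the fingers close. It gives the time, the measured TCP pose, the force, the opening and the grip force at its end, in the units of the state.
- get_obs(): the state, without advancing time (a new reading comes with each control period).
- cams.capture(name): name is "scene" or "top" or "wrist"; returns a dict with "color" (384x512x3 uint8, red, green, blue), "K" (3x3 intrinsics, pixels), "R" (3x3) and "t" (3): a world point X has camera coordinates R X + t. Camera axes: x right, y down, z forward; pixel columns grow to the right and rows downward; lengths in mm; the calibration is good to about 2 mm. The wrist camera is an equidistant fisheye: a pixel r from the principal point sees the ray r / f radians off the axis. A picture is of the moment at which its call begins. There is no depth.
- close_job(): hands the job in; it is judged then, once.
The state is a dict: "time": time; "joint_positions": joint angles; "dq": joint speeds; "tau": joint torques, N m; "tool_pos": TCP position; "tcp_rot": TCP orientation; "contact_force": force on the tool from outside, world axes, zero at the start; "moment": the same for the moment, N m; "grip_width": finger opening in mm; "finger_force": force on a finger pad.
Only numpy, scipy, OpenCV 4.12 (cv2) and the standard library are available. Lean on these libraries where they do the work, as an engineer would, in place of code of your own. Each camera call takes 0.05 s, during which the arm holds its last target. There are 200 camera calls.

## Working session

There is one attempt and no reset: what is moved stays moved. The work goes in short steps, Python scripts to look and compute and a shell command to move; the robot and the scene stay as the last step left them, time stands still between calls to the robot, and variables do not carry over. Pictures are saved under pics/ and viewed, at most 10 in all, crops included, and the job is handed in when it is done.

```bash
mkdir -p pics; cat > h.py <<'E'
import numpy as np,cv2
from plant import get_obs,cams,close_job
def snap(n,f,crop=None,s=1):
    c=cams.capture(n); im=c["color"][:,:,::-1].copy(); np.savez('pics/%s.npz'%f,**c)
    if crop: x,y,w,h=crop; im=im[y:y+h,x:x+w]
    cv2.imwrite('pics/%s.png'%f,cv2.resize(im,None,fx=s,fy=s,interpolation=cv2.INTER_CUBIC)); return c
def pix(f,u,v,z):
    c=np.load('pics/%s.npz'%f); K,R,t=c["K"],c["R"],c["t"]
    d=R.T@np.linalg.inv(K)@np.array([u,v,1.]); o=-R.T@t
    return (o+d*(z-o[2])/d[2]).round(1)
def proj(f,X):
    c=np.load('pics/%s.npz'%f); p=c["K"]@(c["R"]@np.array(X)+c["t"]); return (p[:2]/p[2]).round(1)
E
python3 - <<'E'
from h import *
a=snap("top","top0",None,1.5); snap("scene","sc0",None,1.5)
print(a["K"],a["R"],a["t"]); print(get_obs())
E
```

```text
[[485.06622853   0.         251.22300425]
 [  0.         485.06622853 190.95460868]
 [  0.           0.           1.        ]] [[ 0.02113793 -0.99970077 -0.01231109]
 [-0.99899136 -0.02063179 -0.03988227]
 [ 0.03961634  0.0131417  -0.99912854]] [ -98.79394662  501.31502634 1744.29307129]
{'time': 0.1, 'joint_positions': array([-1.38297958e+00,  3.42614984e-01,  1.52488166e+00, -1.64357974e-05,
        1.27535385e+00, -1.45997542e-01]), 'dq': array([-0.00024016, -0.00066713, -0.00078142,  0.00028668,  0.00066763,
       -0.0008215 ]), 'tau': array([ 1.94572960e-03, -4.32005703e+01, -2.44694549e+01,  7.19447667e-02,
        5.26295300e-02, -3.39239284e-05]), 'tool_pos': array([ 171.97428563, -495.70212838,  240.14808808]), 'tcp_rot': array([-3.14034590e+00, -1.67439956e-04,  3.33818977e-01]), 'contact_force': array([ 0.51116943, -0.04114902, -0.33225089]), 'moment': array([-0.03481612, -0.01129653,  0.02682178]), 'finger_force': 0.0, 'grip_width': 91.87347936156908}
```

View pics/top0.png

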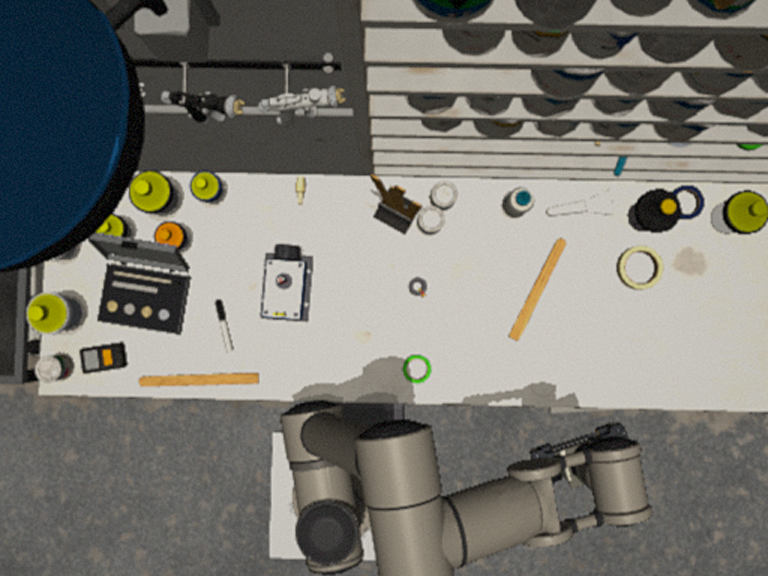

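View pics/sc0.png

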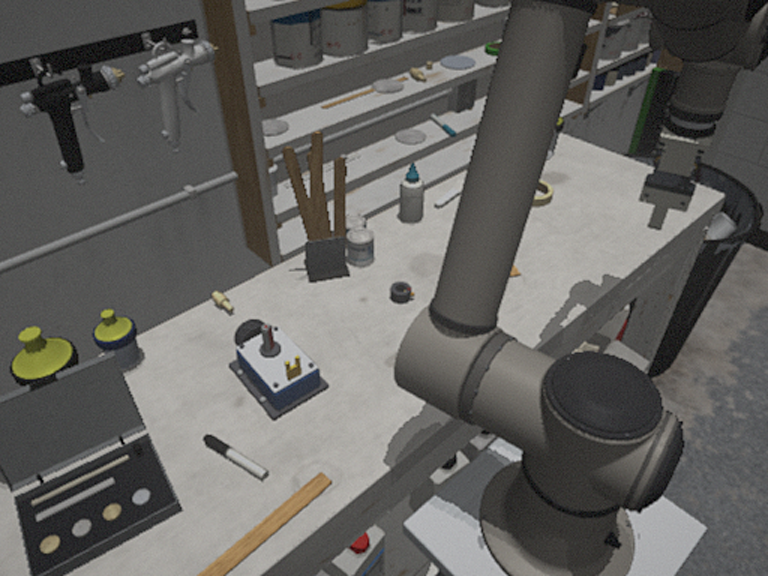

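The top picture shows the mixer's shaft at (283,281), its guide at (280,314), and the collar at (417,286) with the screw to the lower right (all in 1.5x pixels). I'll enlarge both.

```bash
python3 - <<'E'
from h import *
c=np.load('pics/top0.npz')["color"][:,:,::-1]
f=lambda x,y,w,h:cv2.resize(c[y:y+h,x:x+w],None,fx=8,fy=8,interpolation=cv2.INTER_CUBIC)
a=f(165,155,50,65);b=f(255,155,48,65)
cv2.imwrite('pics/z1.png',np.hstack([a,b]))
E
```

```text
(no output)
```

View pics/z1.png

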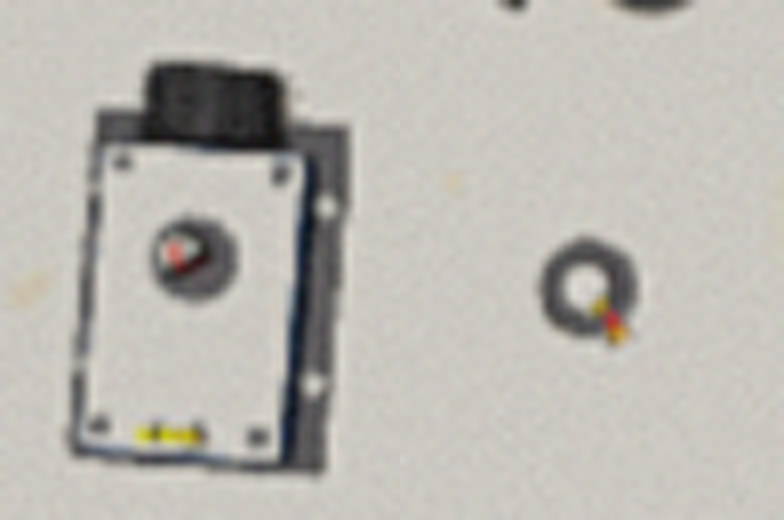

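```bash
python3 - <<'E'
from h import *
P=lambda u,v,z:pix('top0',165+u/8-.5,155+v/8-.5,z)
Q=lambda u,v,z:pix('top0',255+(u-400)/8-.5,155+v/8-.5,z)
TL,TR,BR,BL=[P(*p,60) for p in((103,145),(305,153),(282,463),(78,445))]
print(TL,TR,BR,BL)
e=(TL+TR-BL-BR)[:2]; print('yaw+x edges',np.arctan2(e[1],e[0]), 'side',np.arctan2(*(( TL-TR)[1::-1]))-np.pi/2,np.arctan2(*(( BL-BR)[1::-1]))-np.pi/2)
F=P(195,258,66);G=P(170,435,100);S=P(182,250,118);print('flange',F,'guide',G,'top',S,np.linalg.norm((F-G)[:2]),'yaw',np.arctan2(*(F-G)[1::-1]))
C=Q(588,288,26);C2=Q(588,288,13);W=Q(618,335,13);print('collar',C,W,'screwdir',np.arctan2(*(W-C)[1::-1]),np.linalg.norm((W-C)[:2]))
E
```

```text
[560.5 172.5  60. ] [558.8  83.4  60. ] [422.3  90.1  60. ] [428.3 179.9  60. ]
yaw+x edges -0.05242679329952082 side -0.019077371031210433 -0.06671598343476193
flange [511.3 129.8  66. ] guide [433.6 133.7 100. ] top [512.2 128.  118. ] 77.79781487933963 yaw -0.05015096263656588
collar [ 506.2 -184.3   26. ] [ 485.9 -198.7   13. ] screwdir -2.524612656190665 24.888752479784916
```

```bash
R='{"hand":0.5,"tx":0.0437,"ty":-0.0399,"tz":0,"spin":0}'
python3 -m creep '[{"hand":0.5,"tx":0.0437,"ty":-0.0399,"tz":0,"spin":0},{"hand":0.5,"tx":0.0437,"ty":-0.0399,"tz":0,"spin":0},{"hand":0.5,"tx":0.0437,"ty":-0.0399,"tz":0,"spin":0},{"hand":0.5,"tx":0.0437,"ty":-0.0399,"tz":0,"spin":0},{"hand":0.5,"tx":0.0437,"ty":-0.0399,"tz":0,"spin":0}]'
python3 -m creep '[{"hand":0.5,"tx":0.0437,"ty":-0.0399,"tz":0,"spin":0},{"hand":0.5,"tx":0.0437,"ty":-0.0399,"tz":0,"spin":0},{"hand":0.5,"tx":0.0437,"ty":-0.0399,"tz":0,"spin":0},{"hand":0.5,"tx":0.0437,"ty":-0.0399,"tz":0,"spin":0},{"hand":0.5,"tx":0.0437,"ty":-0.0399,"tz":0,"spin":0}]'
```

```text
time: 0.72
tool_pos: [313.6, -234.1, 240.6]
tcp_rot: [3.142, -0.0, 0.333]
contact_force: [1.1, -0.4, -0.3]
grip_width: 47.7
finger_force: 0.0
time: 1.35
tool_pos: [454.7, 26.1, 240.6]
tcp_rot: [3.141, 0.0, 0.334]
contact_force: [1.6, -0.6, -0.1]
grip_width: 46.1
finger_force: 0.0
```

```bash

python3 -m creep '[{"hand":0.5,"tx":0.0437,"ty":-0.0395,"tz":0,"spin":0},{"hand":0.5,"tx":0.0437,"ty":-0.0395,"tz":0,"spin":0},{"hand":0.5,"tx":0,"ty":0,"tz":0,"spin":-10.7},{"hand":0.5,"tx":0,"ty":0,"tz":0,"spin":-10.7},{"hand":0.5,"tx":0,"ty":0,"tz":0,"spin":-10.7}]'
python3 -m creep '[{"hand":0.5,"tx":0,"ty":0,"tz":0,"spin":-10.7},{"hand":0.5,"tx":0,"ty":0,"tz":0,"spin":-10.7},{"hand":0.5,"tx":0,"ty":0,"tz":0,"spin":-10.7},{"hand":0.5,"tx":0,"ty":0,"tz":0,"spin":-10.7},{"hand":0.5,"tx":0,"ty":0,"tz":0,"spin":-10.7}]'
python3 -m creep '[{"hand":0.5,"tx":0,"ty":0,"tz":0,"spin":-10.7},{"hand":0.5,"tx":0,"ty":0,"tz":0,"spin":-10.7},{"hand":0.5,"tx":0,"ty":0,"tz":0.04,"spin":-10.7},{"hand":0.5,"tx":0,"ty":0,"tz":0.02,"spin":0},{"hand":0.5,"tx":0,"ty":0,"tz":0,"spin":0}]'
python3 - <<'E'
from h import *
c=snap("wrist","w1",None,1.5); print(c["K"],c["R"],c["t"],get_obs()["tool_pos"],get_obs()["tcp_rot"])
E
```

```text
time: 1.98
tool_pos: [510.6, 127.7, 240.1]
tcp_rot: [-3.141, 0.001, 0.901]
contact_force: [-0.1, -0.2, -0.5]
grip_width: 45.8
finger_force: 0.0
time: 2.6
tool_pos: [510.6, 127.4, 240.3]
tcp_rot: [-3.141, -0.0, 1.834]
contact_force: [-0.1, -0.1, 0.8]
grip_width: 46.0
finger_force: 0.0
time: 3.22
tool_pos: [509.7, 127.3, 179.1]
tcp_rot: [-3.138, -0.003, 2.388]
contact_force: [-0.3, 1.3, 0.4]
grip_width: 45.5
finger_force: 0.0
[[297.31863964   0.         256.16040256]
 [  0.         297.31863964 194.70861543]
 [  0.           0.           1.        ]] [[ 0.68555995  0.72800523 -0.00399279]
 [ 0.70698944 -0.66444084  0.24224843]
 [ 0.17370515 -0.16889868 -0.97020604]] [-441.7680627  -290.77424744  261.32857536] [510.61274337 127.36881739 180.37093382] [-3.14038469e+00 -9.51447037e-04  2.38786434e+00]
```

View pics/w1.png

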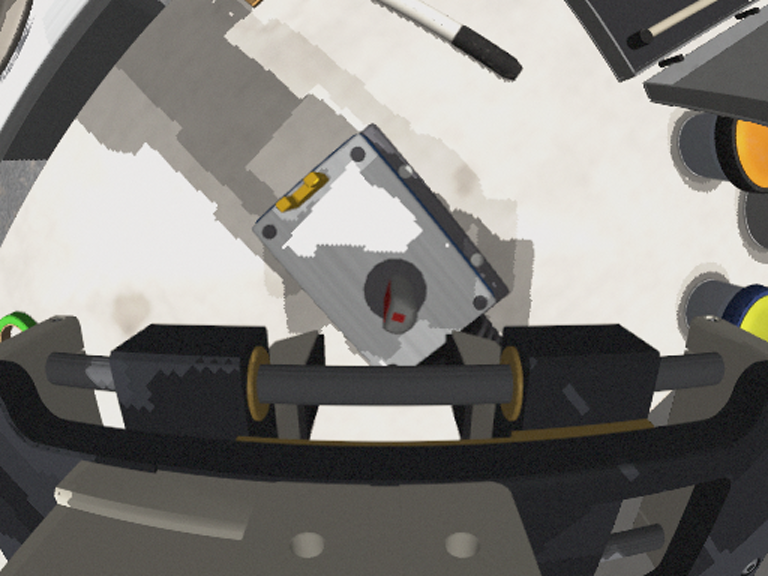

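The wrist picture shows the shaft top at (398,312), the flange at (394,290), the guide at (302,192) and the flat facing left, nearly along the closing line. I'll enlarge it.

```bash
cat >> h.py <<'E'
def wray(f,u,v,z):
    c=np.load('pics/%s.npz'%f); K,R,t=c["K"],c["R"],c["t"]
    d=np.array([u-K[0,2],v-K[1,2]])/K[0,0]; th=np.hypot(*d); q=np.r_[d/th*np.sin(th),np.cos(th)]
    d=R.T@q; o=-R.T@t; return (o+d*(z-o[2])/d[2]).round(1)
E
python3 - <<'E'
from h import *
c=np.load('pics/w1.npz')["color"][:,:,::-1]
f=lambda x,y,w,h,s:cv2.resize(c[y:y+h,x:x+w],None,fx=s,fy=s,interpolation=cv2.INTER_CUBIC)
cv2.imwrite('pics/z2.png',np.hstack([f(235,165,60,60,10),f(180,110,20,60,10)[:, :190]]))
cv2.imwrite('pics/z2.png',f(170,105,125,118,5))
E
```

```text
(no output)
```

View pics/z2.png

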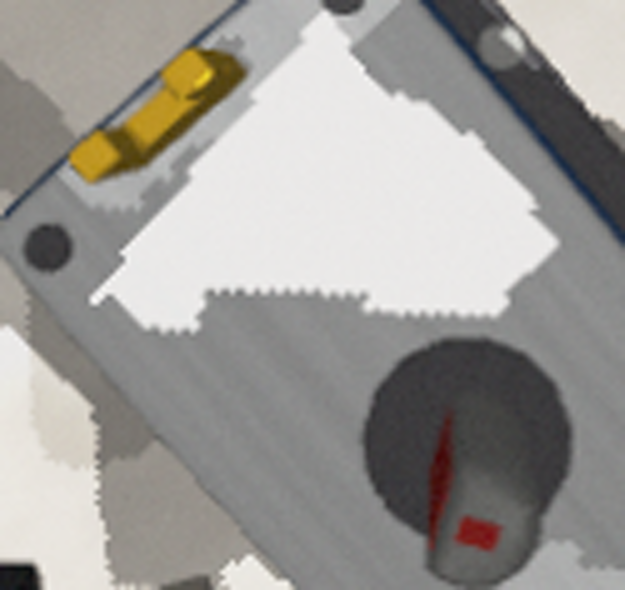

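```bash
python3 - <<'E'
from h import *
W=lambda u,v,z:wray('w1',170+u/5-.5,105+v/5-.5,z)
A=W(97,157,102);B=W(190,73,102);F=W(467,438,66);G=(A+B)/2
print(A,B,'guide',G,'flange',F,np.linalg.norm((F-G)[:2]),'yaw',np.arctan2(*(F-G)[1::-1]),'prongs',np.arctan2(*(A-B)[1::-1])-np.pi/2,np.arctan2(*(B-A)[1::-1])-np.pi/2,np.linalg.norm(A-B))
print('fl L/R/T',W(365,438,66),W(571,438,66))
S=W(478,532,118);s1=W(458,528,118);s2=W(500,538,118);T=W(484,537,118)
d=s1-s2;print('stroke',S,T,'dir',np.arctan2(d[1],d[0]),d)
E
```

```text
[434.8 128.6 102. ] [435.9 147.5 102. ] guide [435.35 138.05 102.  ] flange [511.3 133.9  66. ] 76.06329601062525 yaw -0.05458692846995644 prongs -3.1997281289905493 -0.05813547540075614 18.931983519959026
fl L/R/T [498.9 120.7  66. ] [523.9 147.4  66. ]
stroke [512.7 133.5 118. ] [513.9 133.6 118. ] dir -2.5846911294842103 [-5.3 -3.3  0. ]
```

```bash

python3 -m creep '[{"hand":0.5,"tx":0,"ty":0,"tz":0,"spin":7.5},{"hand":0.5,"tx":0,"ty":0,"tz":0,"spin":7.5},{"hand":0.5,"tx":0.003,"ty":0.0035,"tz":0.02,"spin":0},{"hand":0.5,"tx":0,"ty":0,"tz":0.032,"spin":0},{"hand":0.5,"tx":0,"ty":0,"tz":0.032,"spin":0}]'
python3 -m creep '[{"hand":0.5,"tx":0,"ty":0,"tz":0,"spin":0},{"hand":0.25,"tx":0,"ty":0,"tz":0,"spin":0},{"hand":0.25,"tx":0,"ty":0,"tz":0,"spin":0}]'
python3 - <<'E'
from h import *
c=snap("wrist","w2",(170,105,150,160),3.7)
E
```

```text
time: 3.9
tool_pos: [513.4, 132.0, 97.4]
tcp_rot: [3.139, 0.002, 2.126]
contact_force: [-0.2, -0.3, -0.3]
grip_width: 45.8
finger_force: 0.0
time: 4.28
tool_pos: [513.4, 131.9, 98.4]
tcp_rot: [3.139, 0.001, 2.126]
contact_force: [0.5, -0.8, -0.4]
grip_width: 30.3
finger_force: 0.0
```

View pics/w2.png

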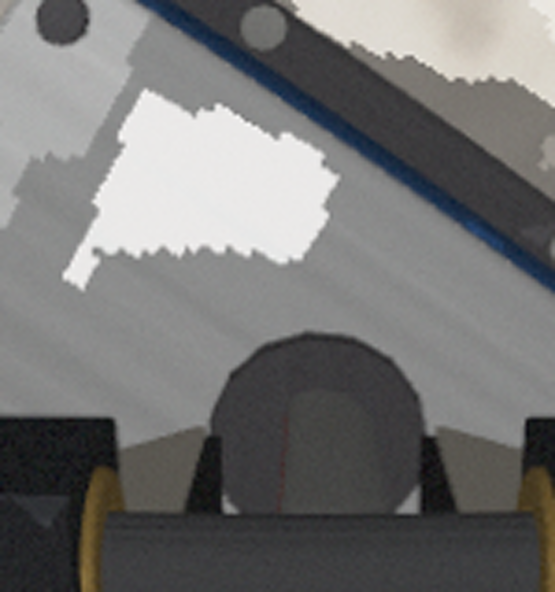

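The shaft sits between the pads, with the flat's left edge at about x=285 and the shaft's right edge at about 372, between pads at 222 and 420. It's well centred, so I'm closing.

```bash

python3 -m creep '[{"hand":0,"tx":0,"ty":0,"tz":0,"spin":0},{"hand":0,"tx":0,"ty":0,"tz":0,"spin":0},{"hand":0,"tx":0,"ty":0,"tz":0,"spin":0},{"hand":0,"tx":0,"ty":0,"tz":0,"spin":0}]'
```

```text
time: 4.82
tool_pos: [514.9, 133.1, 97.8]
tcp_rot: [3.135, 0.002, 2.126]
contact_force: [7.2, 6.0, -2.6]
grip_width: 15.0
finger_force: 30.0
```

```bash

python3 -m creep '[{"hand":0,"tx":0,"ty":0.0005,"tz":0,"spin":8.75},{"hand":0,"tx":0,"ty":0.0005,"tz":0,"spin":8.75},{"hand":0,"tx":0,"ty":0.0005,"tz":0,"spin":8.75},{"hand":0,"tx":0,"ty":0.0005,"tz":0,"spin":8.7},{"hand":0,"tx":0,"ty":0,"tz":0,"spin":0}]'
python3 -m creep '[{"hand":0,"tx":0,"ty":0,"tz":0,"spin":0},{"hand":0,"tx":0,"ty":0,"tz":0,"spin":0},{"hand":0,"tx":0,"ty":0,"tz":0,"spin":0}]'
```

```text
time: 5.45
tool_pos: [514.9, 131.7, 97.8]
tcp_rot: [3.14, 0.001, 1.515]
contact_force: [-0.7, -4.2, 5.6]
grip_width: 14.7
finger_force: 30.0
time: 5.82
tool_pos: [514.8, 131.7, 97.8]
tcp_rot: [3.14, 0.001, 1.517]
contact_force: [0.0, -3.3, 5.0]
grip_width: 14.6
finger_force: 30.0
```

```bash

python3 -m creep '[{"hand":0.5,"tx":0,"ty":0,"tz":0,"spin":0},{"hand":0.5,"tx":0,"ty":0,"tz":0,"spin":0},{"hand":0.5,"tx":0,"ty":0,"tz":-0.05,"spin":0},{"hand":0.5,"tx":0,"ty":0,"tz":-0.05,"spin":0},{"hand":0.5,"tx":0,"ty":0,"tz":0,"spin":0}]'
python3 - <<'E'
from h import *
c=snap("wrist","w3",(165,90,140,140),4.2)
E
```

```text
time: 6.45
tool_pos: [516.1, 132.9, 200.5]
tcp_rot: [3.134, -0.001, 1.517]
contact_force: [0.5, 0.4, 0.1]
grip_width: 45.5
finger_force: 0.0
```

View pics/w3.png

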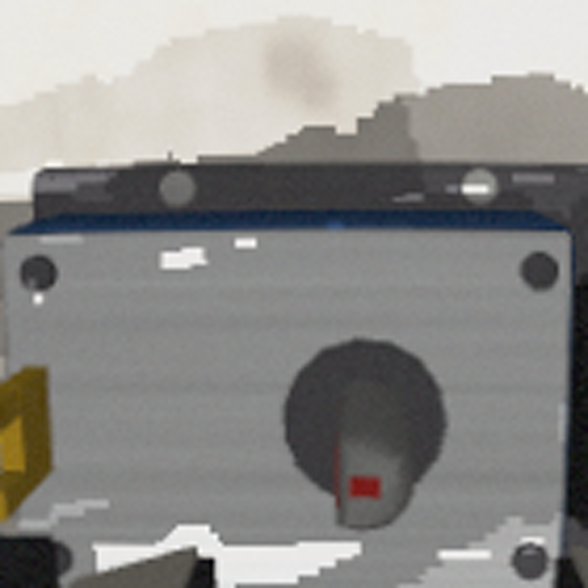

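The flat is parallel to the tool axes and faces the guide on the left, with cover screws at (38,273) and (540,270), the flange at (365,417) and the stroke at (365,487). I'm going to the collar next.

```bash
python3 - <<'E'
from h import *
W=lambda u,v,z:wray('w3',165+u/4.2-.5,90+v/4.2-.5,z)
a=W(38,273,61);b=W(540,270,61);print(a,b,'yaw',np.arctan2(*(b-a)[1::-1]))
print('flange',W(365,417,66),'stroke',W(350,487,118),W(380,487,118),W(365,487,118))
E
python3 -m creep '[{"hand":1,"tx":-0.062,"ty":0,"tz":0,"spin":0},{"hand":1,"tx":-0.062,"ty":0,"tz":0,"spin":0},{"hand":1,"tx":-0.062,"ty":0,"tz":0,"spin":0},{"hand":1,"tx":-0.062,"ty":0,"tz":0,"spin":0},{"hand":1,"tx":-0.062,"ty":0,"tz":0,"spin":0}]'
python3 -m creep '[{"hand":1,"tx":0,"ty":0,"tz":0.02,"spin":10.5},{"hand":1,"tx":0,"ty":0,"tz":0.02,"spin":10.5},{"hand":1,"tx":0,"ty":0,"tz":0.02,"spin":10.5},{"hand":1,"tx":0,"ty":0,"tz":0,"spin":10.5},{"hand":1,"tx":0,"ty":0,"tz":0,"spin":9.5}]'
python3 -m creep '[{"hand":1,"tx":0,"ty":0,"tz":0,"spin":0},{"hand":1,"tx":0,"ty":0,"tz":0,"spin":0}]'
python3 - <<'E'
from h import *
c=snap("wrist","w4",(190,110,140,140),4.2)
E
```

```text
[438.8 172.5  61. ] [554.7 165.8  61. ] yaw -0.05774418927225682
flange [512.9 134.8  66. ] stroke [510.4 133.4 118. ] [516.  133.1 118. ] [513.2 133.2 118. ]
time: 7.12
tool_pos: [496.2, -178.6, 195.1]
tcp_rot: [-3.139, -0.001, 1.516]
contact_force: [1.6, 0.0, -0.1]
grip_width: 89.7
finger_force: 0.0
time: 7.75
tool_pos: [496.1, -176.4, 134.6]
tcp_rot: [-3.138, 0.002, 0.612]
contact_force: [0.3, 0.2, -0.2]
grip_width: 91.8
finger_force: 0.0
time: 8.0
tool_pos: [496.9, -176.8, 136.0]
tcp_rot: [-3.14, 0.001, 0.621]
contact_force: [-0.1, 0.0, 0.2]
grip_width: 91.6
finger_force: 0.0
```

View pics/w4.png

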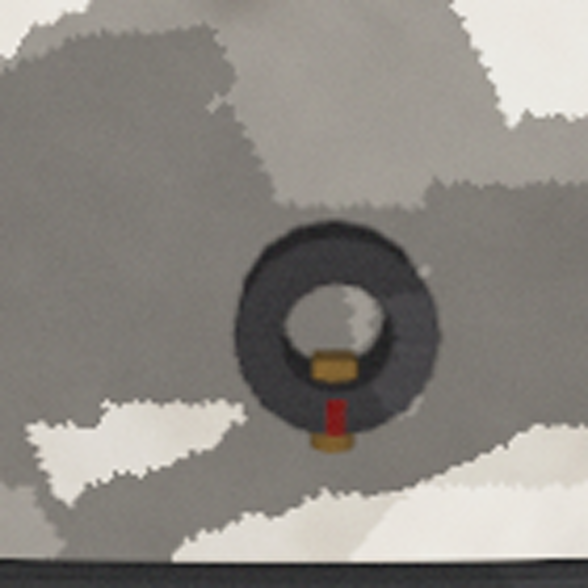

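```bash
python3 - <<'E'
from h import *
W=lambda u,v,z:wray('w4',190+u/4.2-.5,110+v/4.2-.5,z)
C=W(338,336,26);S=W(336,418,26);H=W(333,442,18);T=W(335.5,355,18)
print(C,S,H,T)
for p in(S,H,T):
  d=(C-p)[:2];print(np.arctan2(d[1],d[0]),np.linalg.norm(d))
d=(T-H);print('screw axis',np.arctan2(d[1],d[0]))
print('L,R',W(235,336,26),W(440,336,26))
o=get_obs();y=o['tcp_rot'][2];D=C-o['tool_pos'];print(y,D@[np.cos(y),np.sin(y),0],D@[np.sin(y),-np.cos(y),0])
E
```

```text
[ 509.  -182.6   26. ] [ 494.4 -192.8   26. ] [ 487.7 -197.2   18. ] [ 504.  -186.1   18. ]
0.6098060014472682 17.810109488714577
0.600891256096636 25.82343896540506
0.6107259643892087 6.103277807866851
screw axis 0.5978475737920781
L,R [ 496.6 -165.2   26. ] [ 521.5 -200.    26. ]
0.6201298648330937 6.493593944975842 11.630678750038332
```

```bash

python3 -m creep '[{"hand":0.9,"tx":0.006,"ty":0.0116,"tz":0,"spin":0.9},{"hand":0.9,"tx":0,"ty":0,"tz":0.04,"spin":0},{"hand":0.9,"tx":0,"ty":0,"tz":0.04,"spin":0},{"hand":0.9,"tx":0,"ty":0,"tz":0.035,"spin":0},{"hand":0.9,"tx":0,"ty":0,"tz":0,"spin":0}]'
python3 -m creep '[{"hand":0.9,"tx":0,"ty":0,"tz":0,"spin":0}]'
```

```text
time: 8.68
tool_pos: [507.8, -182.7, 19.5]
tcp_rot: [-3.137, 0.002, 0.602]
contact_force: [0.1, -0.7, -0.5]
grip_width: 82.5
finger_force: 0.0
time: 8.8
tool_pos: [510.0, -183.7, 22.8]
tcp_rot: [3.14, -0.001, 0.602]
contact_force: [0.6, -0.2, 1.0]
grip_width: 82.3
finger_force: 0.0
```

```bash

python3 -m creep '[{"hand":0.9,"tx":0,"ty":0,"tz":0.004,"spin":0},{"hand":0.9,"tx":0,"ty":0,"tz":0,"spin":0}]'
python3 -m creep '[{"hand":0,"tx":0,"ty":0,"tz":0,"spin":0},{"hand":0,"tx":0,"ty":0,"tz":0,"spin":0},{"hand":0,"tx":0,"ty":0,"tz":0,"spin":0},{"hand":0,"tx":0,"ty":0,"tz":0,"spin":0},{"hand":0,"tx":0,"ty":0,"tz":0,"spin":0}]'
```

```text
time: 9.05
tool_pos: [509.3, -183.4, 18.5]
tcp_rot: [3.14, -0.001, 0.602]
contact_force: [1.0, -0.3, -1.1]
grip_width: 82.9
finger_force: 0.0
time: 9.68
tool_pos: [508.8, -183.1, 17.7]
tcp_rot: [3.142, 0.0, 0.602]
contact_force: [-0.3, -0.9, 0.4]
grip_width: 43.6
finger_force: 30.0
```

```bash

python3 -m creep '[{"hand":0,"tx":0,"ty":0,"tz":-0.03,"spin":0},{"hand":0,"tx":0,"ty":0,"tz":-0.04,"spin":0},{"hand":0,"tx":0,"ty":0,"tz":-0.04,"spin":0},{"hand":0,"tx":0,"ty":0,"tz":-0.04,"spin":0},{"hand":0,"tx":0,"ty":0,"tz":0,"spin":0}]'
python3 -m creep '[{"hand":0,"tx":0.0201,"ty":-0.0286,"tz":0,"spin":0},{"hand":0,"tx":0.0302,"ty":-0.0429,"tz":0,"spin":0},{"hand":0,"tx":0.0302,"ty":-0.0429,"tz":0,"spin":0},{"hand":0,"tx":0.0302,"ty":-0.0429,"tz":0,"spin":0},{"hand":0,"tx":0.0302,"ty":-0.0429,"tz":0,"spin":0}]'
python3 -m creep '[{"hand":0,"tx":0.0201,"ty":-0.0286,"tz":0,"spin":0},{"hand":0,"tx":0.0201,"ty":-0.0286,"tz":0,"spin":0},{"hand":0,"tx":0,"ty":0,"tz":0,"spin":7},{"hand":0,"tx":0,"ty":0,"tz":0,"spin":8},{"hand":0,"tx":0,"ty":0,"tz":0,"spin":8}]'
python3 -m creep '[{"hand":0,"tx":0,"ty":0,"tz":0,"spin":8},{"hand":0,"tx":0,"ty":0,"tz":0,"spin":6.7},{"hand":0,"tx":0,"ty":0,"tz":0,"spin":0},{"hand":0,"tx":0,"ty":0,"tz":0,"spin":0},{"hand":0,"tx":0,"ty":0,"tz":0,"spin":0}]'
python3 - <<'E'
from h import *
c=snap("wrist","w5",(180,90,150,140),4.2); print(get_obs())
E
```

```text
time: 10.3
tool_pos: [510.3, -183.8, 170.5]
tcp_rot: [3.136, -0.003, 0.602]
contact_force: [0.4, -0.3, -2.2]
grip_width: 43.7
finger_force: 30.0
time: 10.92
tool_pos: [510.5, 63.3, 165.8]
tcp_rot: [-3.14, 0.003, 0.601]
contact_force: [1.6, -0.4, -1.4]
grip_width: 43.7
finger_force: 30.0
time: 11.55
tool_pos: [511.3, 131.6, 165.6]
tcp_rot: [-3.141, 0.004, 0.196]
contact_force: [0.9, -0.1, -3.6]
grip_width: 43.8
finger_force: 30.0
time: 12.18
tool_pos: [512.3, 131.6, 167.3]
tcp_rot: [3.141, 0.001, -0.055]
contact_force: [0.5, -0.2, -2.5]
grip_width: 43.3
finger_force: 30.0
{'time': 12.225, 'joint_positions': array([ 1.06501423e-01,  4.19823924e-01,  1.62175800e+00, -8.89355689e-05,
        1.10039581e+00,  1.73268131e+00]), 'dq': array([-0.00026501, -0.00269957, -0.00289636,  0.00133455,  0.00157928,
        0.0035065 ]), 'tau': array([-1.07519627e-03, -4.60669363e+01, -2.29688448e+01,  2.06599472e-02,
       -8.07385985e-02, -1.73365383e-02]), 'tool_pos': array([512.33780657, 131.5830458 , 167.43815546]), 'tcp_rot': array([ 3.14145236e+00,  3.67269424e-04, -5.53432615e-02]), 'contact_force': array([-0.12756762, -0.22762955, -2.10671615]), 'moment': array([0.05639729, 0.02164886, 0.01349532]), 'finger_force': 29.999571293592453, 'grip_width': 43.499219244193036}
```

View pics/w5.png

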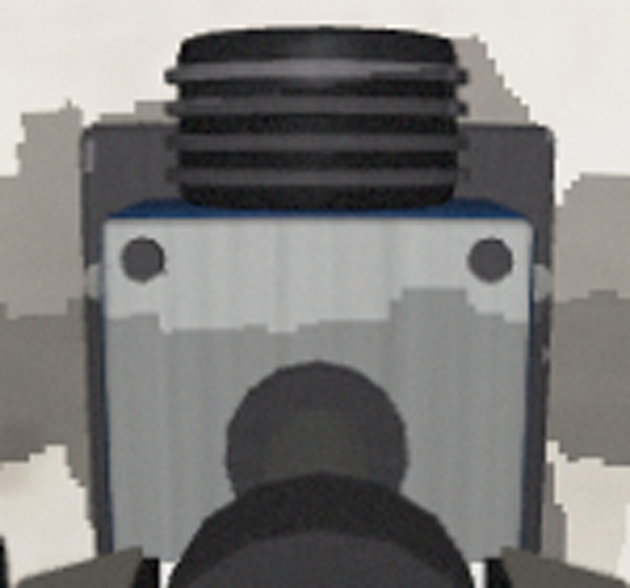

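The flange is centred at column 317 with its far edge at row 362, the cover screws are at (142,260) and (490,260), and the collar's back rim is at (322,472) with its top edge at row 542. I'll compare these in world coordinates.

```bash
python3 - <<'E'
from h import *
W=lambda u,v,z:wray('w5',180+u/4.2-.5,90+v/4.2-.5,z)
a=W(142,260,61);b=W(490,260,61);print('yaw',np.arctan2(*(a-b)[1::-1])-np.pi/2,(a+b)/2)
m=np.array([np.cos(.056),-np.sin(.056),0])
print('flange ctr',W(317,362,66)-19*m, W(317,450,66),'collar',W(322,472,149.6)-22*m,W(322,542,175.6)-22*m)
print('flange L/R mid',(W(226,450,66)+W(408,450,66))/2,'collar LR at 540', W(190,540,149.6),W(455,540,149.6))
c=np.load('pics/w5.npz');print(-c['R'].T@c['t'])
E
```

```text
yaw -0.05716226539651004 [552.7  130.85  61.  ]
flange ctr [513.62978422 132.86344397  66.        ] [514.6 132.8  66. ] collar [511.33448699 132.03135618 149.6       ] [510.33448699 132.13135618 175.6       ]
flange L/R mid [514.55 132.8   66.  ] collar LR at 540 [524.7 149.3 149.6] [522.7 113.3 149.6]
[578.23392872 128.3538027  310.21346222]
```

```bash

python3 -m creep '[{"hand":0,"tx":0.0013,"ty":-0.0006,"tz":0.01,"spin":0},{"hand":0,"tx":0,"ty":0,"tz":0.016,"spin":0},{"hand":0,"tx":0,"ty":0,"tz":0,"spin":0},{"hand":0,"tx":0,"ty":0,"tz":0,"spin":0}]'
python3 -m creep '[{"hand":0,"tx":0,"ty":0,"tz":0.003,"spin":0},{"hand":0,"tx":0,"ty":0,"tz":0.003,"spin":0},{"hand":0,"tx":0,"ty":0,"tz":0.003,"spin":0},{"hand":0,"tx":0,"ty":0,"tz":0,"spin":0}]'
```

```text
time: 12.72
tool_pos: [514.0, 132.1, 141.8]
tcp_rot: [3.142, -0.0, -0.056]
contact_force: [-0.0, -0.7, -1.9]
grip_width: 43.7
finger_force: 30.0
time: 13.22
tool_pos: [513.6, 132.1, 132.4]
tcp_rot: [3.141, 0.001, -0.056]
contact_force: [-0.0, 1.0, -2.5]
grip_width: 43.7
finger_force: 30.0
```

```bash

python3 -m creep '[{"hand":0,"tx":0,"ty":0,"tz":0.002,"spin":0},{"hand":0,"tx":0,"ty":0,"tz":0.002,"spin":0},{"hand":0,"tx":0,"ty":0,"tz":0,"spin":0}]'
python3 -m creep '[{"hand":0,"tx":0,"ty":0,"tz":0.002,"spin":0},{"hand":0,"tx":0,"ty":0,"tz":0.002,"spin":0},{"hand":0,"tx":0,"ty":0,"tz":0,"spin":0}]'
```

```text
time: 13.6
tool_pos: [513.7, 132.1, 128.5]
tcp_rot: [3.141, 0.0, -0.056]
contact_force: [-0.1, -0.7, -2.2]
grip_width: 43.6
finger_force: 30.0
time: 13.98
tool_pos: [513.6, 132.1, 124.5]
tcp_rot: [3.141, 0.0, -0.056]
contact_force: [0.3, 0.2, -3.4]
grip_width: 43.8
finger_force: 30.0
```

```bash

python3 -m creep '[{"hand":0,"tx":0,"ty":0,"tz":0.003,"spin":0},{"hand":0,"tx":0,"ty":0,"tz":0.003,"spin":0},{"hand":0,"tx":0,"ty":0,"tz":0.003,"spin":0},{"hand":0,"tx":0,"ty":0,"tz":0,"spin":0}]'

```

```text
time: 14.48
tool_pos: [513.6, 132.1, 115.4]
tcp_rot: [3.141, 0.001, -0.056]
contact_force: [-0.6, -0.3, -1.9]
grip_width: 43.8
finger_force: 30.0
```

```bash

python3 -m creep '[{"hand":0,"tx":0,"ty":0,"tz":0.004,"spin":0},{"hand":0,"tx":0,"ty":0,"tz":0.004,"spin":0},{"hand":0,"tx":0,"ty":0,"tz":0.004,"spin":0},{"hand":0,"tx":0,"ty":0,"tz":0.003,"spin":0},{"hand":0,"tx":0,"ty":0,"tz":0.0025,"spin":0}]'
python3 -m creep '[{"hand":0,"tx":0,"ty":0,"tz":0,"spin":0},{"hand":0,"tx":0,"ty":0,"tz":0,"spin":0},{"hand":0,"tx":0,"ty":0,"tz":0,"spin":0}]'
python3 - <<'E'
from h import *
c=snap("scene","sc1",(130,190,110,100),6)
E
```

```text
time: 15.1
tool_pos: [513.8, 132.1, 98.0]
tcp_rot: [3.141, 0.0, -0.056]
contact_force: [-0.9, 0.4, -2.4]
grip_width: 43.7
finger_force: 30.0
time: 15.48
tool_pos: [513.9, 132.1, 98.3]
tcp_rot: [3.142, -0.0, -0.056]
contact_force: [-0.2, 0.2, -2.1]
grip_width: 43.4
finger_force: 30.0
```

View pics/sc1.png

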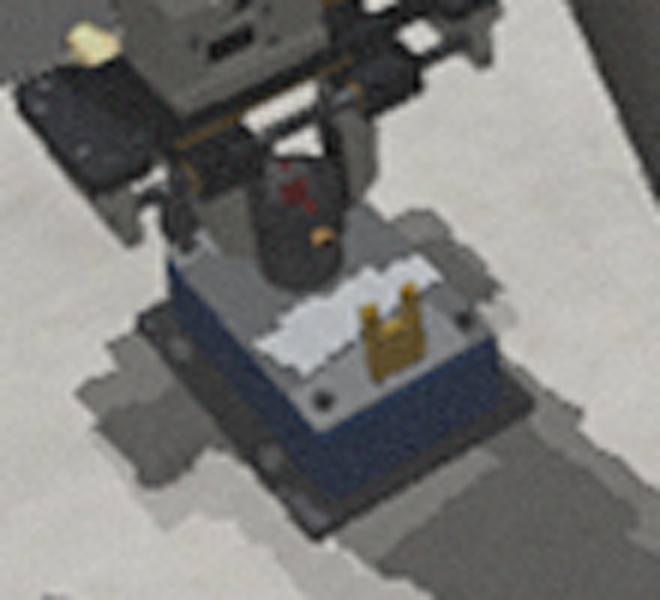

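The collar is over the shaft with the red flat at (297,190), and the screw at (322,237) points at the notch near (390,310). I'll check its projected position.

```bash
python3 - <<'E'
from h import *
P=lambda X:(proj('sc1',X)-[130,190]+.5)*6
m=np.array([-.9984,.056,0])
for x in (512.5,513.7):
  A=np.array([x,132.2,0]);print(P(A+28*m+[0,0,93]),P(A+28*m+[0,0,88]),'guide',P(A+78*m+[0,0,85]),P(A+78*m+[-.73,-13,102]),P(A+78*m+[.73,13,102]))
E
```

```text
[328.2 247.2] [329.4 255.6] guide [393.6 328.2] [416.4 285. ] [362.4 315. ]
[326.4 245.4] [327.6 253.8] guide [391.8 326.4] [414.6 283.2] [360.6 313.2]
```

```bash
python3 - <<'E'
from h import *
P=lambda X:(proj('sc1',X)-[130,190]+.5)*6
A=np.array([513,132.2,0]);t=np.linspace(0,2*np.pi,73)
for z in(80,84,106):
  q=np.array([P(A+[22*np.cos(a),22*np.sin(a),z]) for a in t]);print(z,'xmin',q[:,0].min(),'xmax',q[:,0].max(),'ybot',q[q[:,1].argmax()])
m=np.array([-.9984,.056,0]);n=np.array([.056,.9984,0])
q=np.array([P(A+28*m+5*np.cos(a)*n+[0,0,93+5*np.sin(a)]) for a in t]);print('head',q.min(0),q.max(0))
im=np.load('pics/sc1.npz')['color'][190:290,130:240].astype(int)
print((im[35:46,47:60,0]-im[35:46,47:60,2]))
print(im[34:54,49].sum(1),)
E
```

```text
80 xmin 246.0 xmax 348.0 ybot [283.2 268.2]
84 xmin 244.80000000000007 xmax 346.80000000000007 ybot [282.  261.6]
106 xmin 237.59999999999997 xmax 341.40000000000003 ybot [279.6 225.6]
head [317.4 236.4] [337.8 256.2]
[[-5  0 -5  3 25 25  3 -4  1  3 -3 -5 -1]
 [-5 -1 -2 -4 -4 -8 -3  4 -1 -2  1 -2 -3]
 [ 0 -1  0 -4 -7  1 12 12 -4  0 -3 -2 -3]
 [-1  1 -2 -6  3 43 62 52 22  2  1 -4 -5]
 [-3 -2  1 -4 16 70 77 58 36  7 -3 -5 -3]
 [ 4  2 -3 -6 -1 47 44 10 10  4 -3 -6 -2]
 [-1  0 -1 -1 -7 11 13  8  5  3 -4 -3  0]
 [-1  0  1 -4  2 -2  2 -2 -2 -3 -4 -1 -5]
 [-2 -3  2  1 -7 -4 -2  0  0 -1  1 -2 -4]
 [ 0  4  2  0  0  2 -1 -3  1 -2 -3 -2 -2]
 [ 0 -1 -3  1 -4 -1  1 -4  3 -3  1  1 -2]]
[152 180 148 150 150 143 163 156 164 173 158 163 178 150 186 268 372 519
 568 537]
```

```bash
python3 - <<'E'
from h import *
P=lambda X:(proj('sc1',X)-[130,190]+.5)
A=np.array([513,132.2,0]);m=np.array([-.9984,.056,0]);
print('flat mid 118,112,106',[P(A+5*m+[0,0,z]) for z in(118,112,106)])
print('collar stroke mid at top z=106, r11.5,17,22; and z=110',[P(A+r*m+[0,0,106]) for r in(11.5,17,22)],P(A+17*m+[0,0,110]))
print('head at 93,97',P(A+28*m+[0,0,93]),P(A+28*m+[0,0,97]),'flange front z66,60',P(A+19*m+[0,0,66]))
im=np.load('pics/sc1.npz')['color'][190:290,130:240].astype(int)
print(im[25:42,42:60,0]-im[25:42,42:60,1])
for k in range(40,54): print(k,im[k,38:62].sum(1)//3)
E
```

```text
flat mid 118,112,106 [array([48.7, 29.1]), array([49. , 30.8]), array([49.3, 32.5])]
collar stroke mid at top z=106, r11.5,17,22; and z=110 [array([50.6, 33.9]), array([51.7, 35.1]), array([52.7, 36.2])] [51.5 34. ]
head at 93,97 [54.6 41.1] [54.4 40. ] flange front z66,60 [54.  46.4]
[[ 4 -3 -3  0  0  1 -2  1  1  3  5  3 -2  0  2  0 -4  1]
 [ 3  3 -1  0  3 12  5 -1 -4 -2  0  3  0 -3  2  0  1  1]
 [-1 -4 -2 -4 15 38 15 -3  0 -2  4 -6  1  0  3 -2  0  2]
 [-3  0  2 -1  4 18 10  0 -5  0 -1  1 -1  3  0 -2  3  2]
 [ 1  2 -5  0 -4 -5 -2  9 13  7  1 -1  0  1  1  2  4 -1]
 [ 1 -1  3  0 -1  8 16 38 34  8 -2  1 -1 -3 -3  3  0  1]
 [ 2  1  0 -4 10 34 42 37 38 12 -5  0  2  0 -5 -6  1  3]
 [-3  4  0  0  9 32 37 36 38 10  0 -1  3  1  3  6  2  3]
 [ 0 -2  1  0  8 23 37 31 30 32 15 -3 -3 -2  2 -3  0  2]
 [ 1  0  0 -3  2  6  6  2 23 52 32 -1  1 -2 -2  7 -1 -1]
 [ 0 -1 -1  2  0 -1 -3 -1  5 20 26  2 -4 -3  3 -3 -4 -2]
 [ 1  2  1  0 -1 -3  0 -2 -4 -3 -3 -2  6 -2 -1 -1 -2  1]
 [ 0 -1  2  1  3 -3 -1  3 -1 -2 -1  5  3 -3 -4  0 -1 -4]
 [ 3 -1  0  3 -1 -2  0 -1 -5  1 17 26 22  7  2 -1  0 -3]
 [ 4 -1  3  0 -1
[... 883 characters left out ...]
04 102 103 105  93  75  63  52  50  50  49  56  52  62  76  88
 126 172 191 185 179 177]
48 [105 103 101 103 101  99 104 100  85  80  70  62  69  71  77  88  96 117
 172 190 190 183 185 178]
49 [103 104  99 102 101 101 100 101 104 107  97  89  92 129 146 144 139 171
 191 183 185 184 188 181]
50 [100  98 105 101 101 106 100  98 102 101  95 124 142 170 191 188 190 188
 188 185 184 178 172 158]
51 [104 104  98 104 103 103 101 100  94  90 116 173 192 188 185 180 179 184
 183 185 188 157 120  98]
52 [101 103 104 105 102 105 101 100 124 140 168 189 184 185 182 178 177 180
 183 181 192 159 104  85]
53 [110 101 102 101 100 105 103  96 136 178 188 179 181 184 181 178 180 179
 179 183 189 168 104  61]
```

The visible brass is the lit top of the screw head. With that allowed for, the head, collar stroke and flat all match the expected pose to within about 1–2 mm, so I'm handing in.

```bash
python3 -c "
from plant import close_job;print(close_job())"
```

```text
the job is handed in; nothing more can be done
None
```

I handed the job in at about 15.5 s with the shaft's flat turned to face the guide and the collar gripped level over the shaft, its screw pointing at the notch and level with it to within about 2 mm by the camera check; I haven't seen the judge's result.

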